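# Load the clock-dial dryer with a slotted spatula and switch it on

### The arm

A 6-joint arm with a two-finger parallel gripper is mounted at the origin on the work surface. World frame = base frame: x ahead of the robot, y to its left, z up, the work surface at z = 0. Lengths are in m, angles in rad, forces in N, time in s.
With the tool pointing down it reaches from about 0.225 to 0.875 m from the base axis. Payload 3.4 kg.
Tool frame: the origin (TCP) lies midway between the tips of the shut fingers; the grasp point (between the pads) lies 19 mm behind it; z points along the fingers, y is the line along which they close (so a half turn about z gives the same grasp; the last joint's range is limited). The gripper opens to 85 mm and grips with 20 to 120 N. Pads are 22 mm wide; open, the fingers measure 114 mm over their backs; the gripper's body (76 mm by 85 mm) begins 54 mm behind the grasp point. The pads swing forward as they close: fully open they stand 13 mm farther back than shut.
Start: joints at [1.185, 0.276, 1.505, -0, 1.361, -0.121], TCP at [0.151, 0.555, 0.195] pointing down, gripper open.
Joint ranges: [-2.89, 2.89], [-0.75, 2.08], [0.22, 2.7], [-1.18, 4.32], [0.11, 2.71], [-2.7, 2.7]. Speed limits (rad/s): [2.57, 2.57, 3.14, 3.14, 3.14, 3.14].

### API

Orientations are given as a unit quaternion [w, x, y, z].
In Python, from rig import * gives the robot as it stands.
- The arm moves only by the tool apply_moves, never from a script. Its argument "steps" is one flat list of numbers, 4 for each row, row after row: the shift along the world's x, y, z in cm, then the turn about the world's z in degrees. A call has 1 to 8 rows; each row is the pose to reach, as a shift and turn from the pose commanded when the call began; what a row does not reach only later rows make up. A row lasts 1/12 s, in which the tool goes at most 41.7 mm and 7.16 degrees, less where a joint would pass 70% of its speed; a pose out of reach is approached as far as the arm can. A call with a gripper value outside its range is refused whole. "jaw" is the closure in counts, from 0 (fully open) to 255 (shut), set as the call begins (left out, the last holds). The fingers move at their own pace and stop on an object; "newtons" is the grip in N (left out, the last holds). Time passes only in rows, so rows that repeat a pose let the fingers close. It gives the time, the measured TCP pose, the force, the opening and the grip force at its end, in the units of the state.
- get_state(): the state, without advancing time (a new reading comes with each control period).
- get_image(name): name is "side" or "top"; returns the picture (480x640x3 uint8, red, green, blue); there is no depth.
- calibration(name): a dict with "fx", "fy", "cx", "cy" (pixels), "xyz" and "rotation" of the camera in the world. Camera axes: x right, y up, looking along -z (the intrinsics and any distortion apply to the point x, -y, -z); pixel columns grow to the right and rows downward; lengths in m; the calibration is good to about 2 mm. A picture is of the moment at which its call begins. calibration takes no time and is no camera call.
- sign_off(): hands the job in; it is judged then, once.
The state is a dict: "clock": time; "qpos": joint angles; "qd": joint speeds; "effort": joint torques, N m; "position": TCP position; "ee_rot": TCP orientation; "contact_force": force on the tool from outside, world axes, zero at the start; "moment": the same for the moment, N m; "width": finger opening in m; "gripper_force": force on a finger pad.
Only numpy, scipy, OpenCV 4.12 (cv2) and the standard library are available. Lean on these libraries where they do the work, as an engineer would, in place of code of your own. Each camera call takes 0.05 s, during which the arm holds its last target. There are 200 camera calls.

### The job

The freshly lacquered clock dials on the green mat must go into the dryer: lift each one with the slotted spatula, without the gripper ever touching a dial, and set it flat on a spot of the dryer plate, centred, one dial to a spot, any dial to any spot. When every dial is in, turn the dryer's knob clockwise until it clicks over to on; finish with the dials still in place and the spatula back, level, in the middle of its cork pad (put it back before or after the knob), and leave everything else on the bench where it is.

Things in the scene. Friction and masses are not known exactly. Their poses are not given: they have to be found in the camera images.
- spatula: slotted steel spatula with a dark wooden handle, 265 mm long, 130 g, standing level on its blade and a rear foot. Origin on the blade's underside, middle line; x forward along the blade, z up. Blade 3 mm thick: two tines x = 20 to 105 mm, y = 14 to 26 mm on either side (open slot between them 28 mm wide), joined behind by a plate x = -30 to 20 mm, 52 mm wide
- spatula_grip (a point): mid-height of the spatula's handle, at (-85, 0, 51) mm of the spatula's frame, a good place to grip from above across y. The handle spans x = -160 to -50 mm, 16 mm wide in y, z = 40 to 62 mm of the spatula's frame; a sloping neck joins it to the blade, and the rear foot at x = -155 mm reaches down to z = 0
- spatula_mid (a point): middle of the spatula's length, on its underside, at (-27, 0, 0) mm of the spatula's frame
- spat_pad: fixed flat cork pad, 290 mm long (its x) by 80 mm wide by 2 mm thick, where the spatula lives; origin under its centre
- dryer: fixed dial dryer: an aluminium plate 130 mm (x) by 300 mm (y), top 12 mm above the bench, with a blue control box 130 by 78 mm and 50 mm tall at its -y end (centre y = -190 mm), carrying the knob. Origin under the plate's centre; x points away from the robot at yaw 0; the side facing the robot is open
- spot0 (a point): centre of the first dark round spot (74 mm) on top of the dryer plate, at (0, 88, 12) mm of the dryer's frame
- spot1 (a point): centre of the middle spot, at (0, 0, 12) mm of the dryer's frame
- spot2 (a point): centre of the third spot, next to the control box, at (0, -88, 12) mm of the dryer's frame
- switch (a joint): angle of the black knob on the control box, rad, growing clockwise seen from above. Off at 0 (its white line at the white mark), on at 1.2 (red mark). Stops at both ends. An over-centre spring detent holds it at either: let go below 0.6 it snaps back to 0, past 0.6 it clicks over to 1.2; it takes at most about 0.14 N m, at the start
- switch_grip (a point): on the knob's axis, at the height to grip (80 mm above the bench); its x axis lies along the knob's upright grip bar, which is 46 mm long, 14 mm wide and 32 mm tall, z = -22 to +10 mm about this point, and turns with the knob
- dial0: clock dial with a blue ring: white disc 70 mm across and 3 mm thick (z = 9 to 12 mm) on a brass centre bush 18 mm across and 9 mm tall: its rim is 9 mm clear of what it stands on and the spatula's slot can straddle the bush; 70 g; origin under the bush, z up. May be absent
- dial1: clock dial with a red ring: white disc 70 mm across and 3 mm thick (z = 9 to 12 mm) on a brass centre bush 18 mm across and 9 mm tall: its rim is 9 mm clear of what it stands on and the spatula's slot can straddle the bush; 70 g; origin under the bush, z up. May be absent
- dial2: clock dial with a green ring: white disc 70 mm across and 3 mm thick (z = 9 to 12 mm) on a brass centre bush 18 mm across and 9 mm tall: its rim is 9 mm clear of what it stands on and the spatula's slot can straddle the bush; 70 g; origin under the bush, z up. May be absent
- screwdriver: small red-handled screwdriver, 160 mm, to be left alone; origin at its underside
- oil: small brown oil bottle with a red cap, 36 mm across, to be left alone; origin at its underside
- loupe: black loupe, 38 mm across, to be left alone; origin at its underside
- movement_ring: brass movement ring, 44 mm across, to be left alone; origin at its underside
- brush: small brush, 150 mm, to be left alone; origin at its underside
- parts_cup: small white parts bowl, 60 mm across, to be left alone; origin at its underside
Not all that is in view belongs to the job. What is shaped like the dial0 but pink or turquoise is not meant.

How it is judged:
On the way, in this order (a step that is already met when the one before it is completed fails the run):
1. every dial lies flat on a spot of the dryer plate ((horizontal distance between dial0 and spot0 below 0.018 m or horizontal distance between dial0 and spot1 below 0.018 m or horizontal distance between dial0 and spot2 below 0.018 m) and height (world z) of dial0 between 0.009 and 0.0145 m and angle between each of dial0, dial1, dial2's own z axis and vertical below 0.08 rad and (horizontal distance between dial1 and spot0 below 0.018 m or horizontal distance between dial1 and spot1 below 0.018 m or horizontal distance between dial1 and spot2 below 0.018 m) and height (world z) of dial1 between 0.009 and 0.0145 m and (horizontal distance between dial2 and spot0 below 0.018 m or horizontal distance between dial2 and spot1 below 0.018 m or horizontal distance between dial2 and spot2 below 0.018 m) and height (world z) of dial2 between 0.009 and 0.0145 m), for 0.3 s.
2. the knob has clicked over to on (value of joint switch above 1 rad), for 0.2 s.
At the end, for the whole second after the job is handed in: every dial lies flat (within 0.08 rad) and still on the dryer plate, its centre within 18 mm of a spot's centre; the knob reads more than 1.0 rad; the spatula stands level on its pad, its middle within 50 mm of the pad's centre (all of step 1 and value of joint switch above 1 rad and horizontal distance between spatula_mid and spat_pad below 0.05 m and height (world z) of spatula below 0.008 m and angle between spatula's own z axis and vertical below 0.08 rad and linear speed of each of spatula, dial0, dial1, dial2 below 0.02 m/s); the robot touches nothing.
It fails at once if the gripper touches a dial (contact force between any of the fingers, the arm and dial0 above 0.5 N or contact force between any of the fingers, the arm and dial1 above 0.5 N or contact force between any of the fingers, the arm and dial2 above 0.5 N).
It fails at once if another thing on the bench is moved more than 3 cm (distance of any of screwdriver, oil, loupe, movement_ring, brush, parts_cup from where it was at the start of the episode above 0.03 m).
Of dial0, dial1, dial2 only 2 to 3 are there at a start; the rules pass over those that are not, and their reading is None.
At some moment in a run one of dial0, dial1, dial2 may be knocked a few centimetres aside while the robot is not near it.
It also fails if it takes over 210 s, if anything falls off the work surface, if the arm or the gripper's body presses on something with over 40 N, if the wrist force passes 120 N, or if a joint passes its speed limit or range.

## Working session

There is one attempt and no reset: what is moved stays moved. The work goes in short steps, Python scripts to look and compute and a tool call to move; the robot and the scene stay as the last step left them, time stands still between calls to the robot, and variables do not carry over. Pictures are saved under pics/ and viewed, at most 14 in all, crops included, and the job is handed in when it is done.

Besides the shell and the picture viewer there is one more tool, called by a JSON object that holds its "op" and its "data", one argument or row to a line. apply_moves: Moves the arm, as the interface text tells. Its arguments: {"type":"object","properties":{"steps":{"type":"array","items":{"type":"number"}},"jaw":{"type":"number"},"newtons":{"type":"number"}},"required":["steps"]}

```bash
mkdir -p pics; ls; python3 - <<'E'
from rig import *
import cv2
for n in("top","side"):
    c=calibration(n);print(n,c)
    cv2.imwrite(f"pics/{n}0.png",get_image(n)[:,:,::-1])
print(get_state())
E
```

```text
pics
top {'fx': 505.9255156304583, 'fy': 505.9255156304583, 'cx': 323.5412079890946, 'cy': 236.50934879788556, 'xyz': array([0.49677462, 0.05097195, 1.51106763]), 'rotation': array([ 0.71382048,  0.01918127, -0.0165707 , -0.69986986])}
side {'fx': 476.6796234995013, 'fy': 476.6796234995013, 'cx': 315.65306345915326, 'cy': 236.36464121295586, 'xyz': array([0.46983966, 0.84909019, 0.70299378]), 'rotation': array([-0.06339524, -0.03261926,  0.43719544,  0.89653621])}
{'clock': 0.1, 'qpos': array([ 1.18504093e+00,  2.76549111e-01,  1.50602821e+00, -2.50070169e-05,
        1.36070679e+00, -1.20964912e-01]), 'qd': array([ 5.62786659e-04,  5.31733038e-04, -2.57740256e-03,  1.02324106e-03,
       -2.88330603e-03,  3.77348360e-05]), 'effort': array([ 2.06086361e-04, -4.17697978e+01, -2.46405530e+01, -1.50120322e-04,
        5.61214300e-03, -1.09814681e-05]), 'position': array([0.15027029, 0.55445243, 0.19380773]), 'ee_rot': array([-2.00152301e-04,  1.32006156e-01,  9.91248536e-01, -8.21791986e-04]), 'contact_force': array([ 0.34437209,  0.60946808, -0.31420362]), 'moment': array([0.01906513, 0.00055701, 0.00615962]), 'gripper_force': 0.0, 'width': 0.08533591509901614}
```

View pics/top0.png

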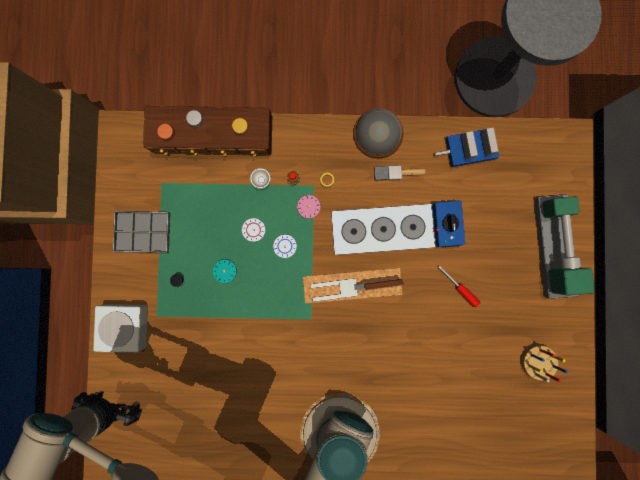

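View pics/side0.png

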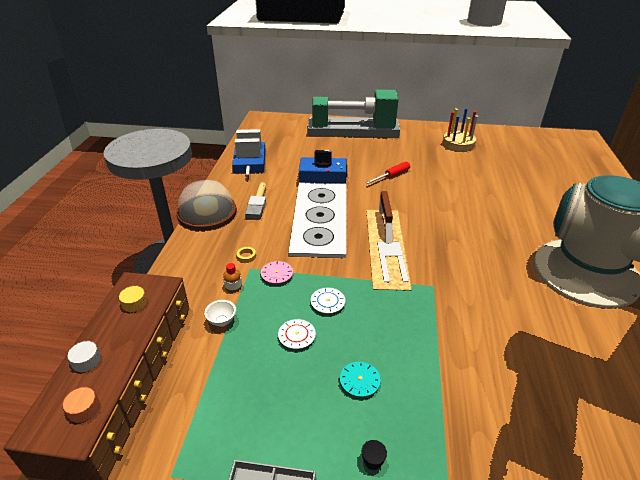

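Red and blue dials are present (about (253,230) and (285,246)) and green is absent. Pink and turquoise are decoys. The spatula at (345,288) points left (+y), and the dryer is centred at about (384,230). I'll enlarge crops of both areas.

```bash
python3 - <<'E'
import cv2
im=cv2.imread("pics/top0.png")
cv2.imwrite("pics/cA.png",cv2.resize(im[190:310,300:475],None,fx=4.5,fy=4.5,interpolation=cv2.INTER_CUBIC))
cv2.imwrite("pics/cB.png",cv2.resize(im[190:290,200:330],None,fx=6,fy=6,interpolation=cv2.INTER_CUBIC))
E
cat > h.py <<'E'
from rig import *
import numpy as np, cv2
from scipy.spatial.transform import Rotation as R
def cam(n):
    c=calibration(n); w,x,y,z=c["rotation"]
    return c,R.from_quat([x,y,z,w]).as_matrix(),np.array(c["xyz"])
def p2w(n,u,v,z):
    c,M,o=cam(n)
    d=M@np.array([(u-c["cx"])/c["fx"],-(v-c["cy"])/c["fy"],-1])
    return o+d*(z-o[2])/d[2]
def w2p(n,p):
    c,M,o=cam(n); q=M.T@(np.array(p)-o)
    return c["cx"]+c["fx"]*q[0]/-q[2], c["cy"]-c["fy"]*q[1]/-q[2]
E
```

```text
(no output)
```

View pics/cA.png

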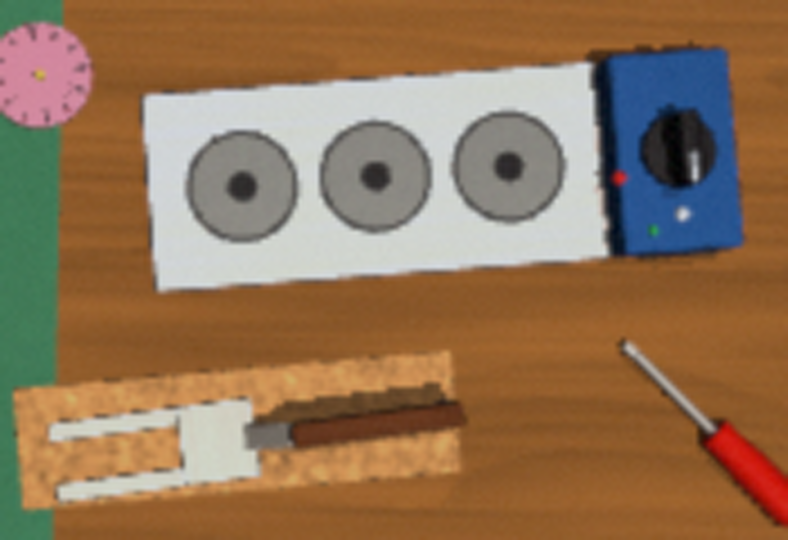

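View pics/cB.png

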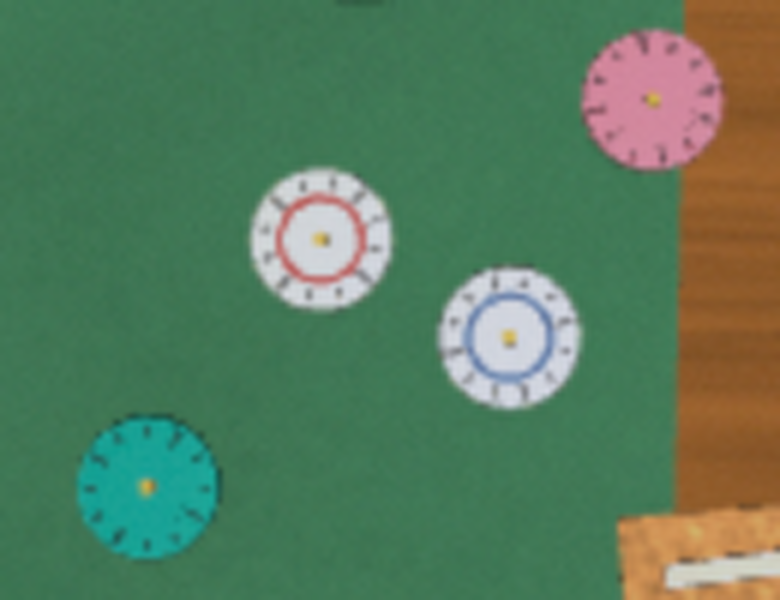

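The crops give these positions. In cA: spots at (242,186), (375,176) and (509,167), knob at (678,150), white mark (683,214), red mark (620,178), tine tips (51,433) and (60,493), handle end (463,414). In cB: red dial (320,239), blue dial (509,338).

```bash
python3 - <<'E'
from h import *
np.set_printoptions(precision=4,suppress=True)
A=lambda u,v,z:p2w("top",(u+.5)/4.5-.5+300,(v+.5)/4.5-.5+190,z)
B=lambda u,v,z:p2w("top",(u+.5)/6-.5+200,(v+.5)/6-.5+190,z)
for n,p in dict(s0=A(242,186,.012),s1=A(375,176,.012),s2=A(509,167,.012),knobtop=A(678,150,.07),wh=A(683,214,.05),
 redm=A(620,178,.05),pad0=A(13,390,.002),pad1=A(450,350,.002),pad2=A(460,470,.002),pad3=A(23,510,.002),tipU=A(50,433,.005),tipL=A(59,493,.005),
 plateU=A(250,398,.005),plateL=A(260,478,.005),tail=A(464,414,.064),hfront=A(292,434,.064),
 red=B(320,239,.013),blue=B(509,338,.013)).items(): print(n,p[:2])
for n,u,v in(("red",297,334),("blue",328,300)):print(n,p2w("side",u,v,.013))
s=get_state();print(s["position"])
E
```

```text
s0 [ 0.5909 -0.031 ]
s1 [ 0.5992 -0.1186]
s2 [ 0.6069 -0.2068]
knobtop [ 0.6155 -0.3038]
wh [ 0.576  -0.3122]
redm [ 0.5984 -0.2716]
pad0 [0.4534 0.1175]
pad1 [ 0.4855 -0.1709]
pad2 [ 0.4067 -0.1784]
pad3 [0.3746 0.1092]
tipU [0.4257 0.0924]
tipL [0.3865 0.0856]
plateU [ 0.4513 -0.039 ]
plateL [ 0.399  -0.0465]
tail [ 0.4457 -0.1711]
hfront [ 0.4309 -0.0624]
red [0.5895 0.2673]
blue [0.5424 0.1726]
red [0.5899 0.2724 0.013 ]
blue [0.5435 0.1771 0.013 ]
[0.1503 0.5545 0.1938]
```

{"op": "apply_moves", "data": {
  "steps": [1.4,-3.3,0,-4,2.8,-6.6,0,-8,4.2,-9.9,0,-12,5.6,-13.2,0,-16,7,-16.5,0,-20,8.4,-19.8,0,-24,9.8,-23.1,0,-28,11.2,-26.4,0,-32],
  "jaw": 0,
  "newtons": 100
}}

```text
clock: 0.77
position: [0.2624, 0.2892, 0.1944]
ee_rot: [0.0, 0.401, 0.916, -0.0]
contact_force: [1.7, -0.5, -0.3]
width: 0.0854
gripper_force: 0.0
```

{"op": "apply_moves", "data": {
  "steps": [1.4,-3.3,0,-4,2.8,-6.6,0,-8,4.2,-9.9,0,-12,5.6,-13.2,0,-16,7,-16.5,0,-20,8.4,-19.8,0,-24,9.8,-23.1,0,-28,11.2,-26.4,0,-32]
}}

```text
clock: 1.43
position: [0.3744, 0.0253, 0.1945]
ee_rot: [-0.0, 0.639, 0.769, 0.0]
contact_force: [1.5, 1.2, 0.1]
width: 0.0855
gripper_force: 0.0
```

{"op": "apply_moves", "data": {
  "steps": [1.5,-3.1,0,-1,3,-6.2,0,-2,4.5,-9.3,0,-2,6,-12.3,0,-2,6,-12.3,-3,-2,6,-12.3,-6,-2,6,-12.3,-9,-2,6,-12.3,-9,-2]
}}

```text
clock: 2.1
position: [0.4295, -0.0945, 0.0996]
ee_rot: [-0.006, 0.651, 0.759, -0.002]
contact_force: [-0.4, 0.2, -0.3]
width: 0.0856
gripper_force: 0.0
```

```bash
python3 - <<'E'
from h import *
a=get_image("side")[150:310,330:450];b=get_image("top")[250:330,300:420]
a=cv2.resize(a,(450,600),interpolation=2)
b=cv2.resize(b,(350,233),interpolation=2)
o=np.zeros((600,800,3),np.uint8);o[:,:450]=a;o[:233,450:]=b
cv2.imwrite("pics/g1.png",o[:,:,::-1])
E
```

```text
(no output)
```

View pics/g1.png

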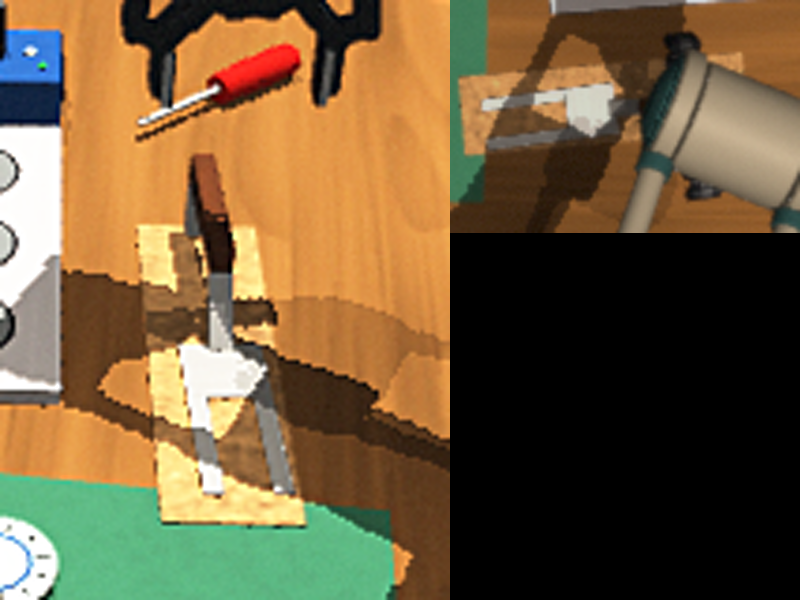

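The open fingers straddle the handle, so I'm lowering and closing.

{"op": "apply_moves", "data": {
  "steps": [0,0,-2,0,0,0,-4,0,0,0,-6,0,0,0,-7,0,0,0,-7,0,0,0,-7,0,0,0,-7,0]
}}

```text
clock: 2.78
position: [0.4364, -0.0966, 0.0365]
ee_rot: [0.002, 0.65, 0.76, 0.001]
contact_force: [0.2, -0.9, -0.5]
width: 0.0856
gripper_force: 0.0
```

{"op": "apply_moves", "data": {
  "steps": [0,0,0,0,0,0,0,0,0,0,0,0,0,0,0,0,0,0,0,0,0,0,0,0,0,0,0,0,0,0,0,0],
  "jaw": 255,
  "newtons": 100
}}

```text
clock: 3.45
position: [0.4345, -0.096, 0.0346]
ee_rot: [-0.0, 0.651, 0.759, 0.0]
contact_force: [0.3, 0.8, 0.0]
width: -0.0001
gripper_force: 0.0
```

```bash
python3 - <<'E'
from h import *
a=get_image("side")[130:290,330:490];b=get_image("top")[240:330,300:420]
a=cv2.resize(a,(450,450),interpolation=2)
b=cv2.resize(b,(350,262),interpolation=2)
o=np.zeros((450,800,3),np.uint8);o[:,:450]=a;o[:262,450:]=b
cv2.imwrite("pics/g2.png",o[:,:,::-1]); print(get_state()["width"], get_state()["position"])
print(w2p("side",get_state()["position"]))
E
```

```text
5.822190251053965e-06 [ 0.43445681 -0.09601727  0.03456053]
(np.float64(387.0674893090622), np.float64(217.02240474990276))
```

View pics/g2.png

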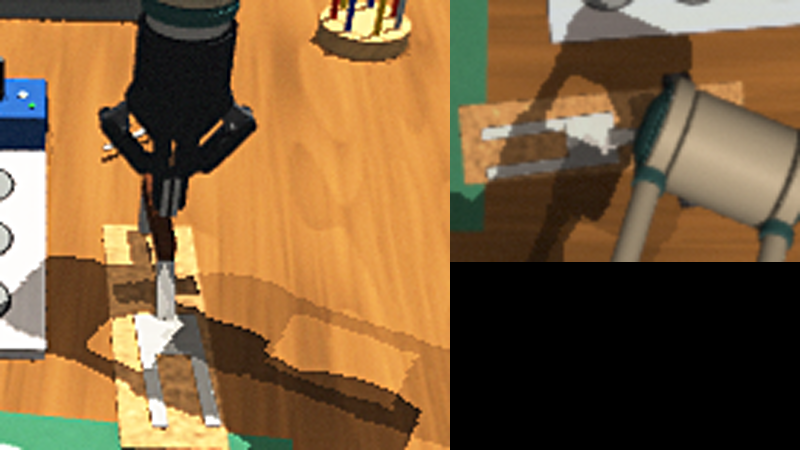

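```bash
python3 - <<'E'
from h import *
for p in [(.5909,-.031,.012),(.5992,-.1186,.012),(.4061,.089,.005),(.4257,.0924,.005),(.3865,.0856,.005),(.4457,-.1711,.064),(.431,-.0624,.064),(.5895,.2673,.013)]: print(p,w2p("side",p))
p=get_state()["position"]
for z in(0,.02,.04): print(z,w2p("side",p+[0,0,z]),w2p("top",p+[0,0,z]))
E
```

```text
(0.5909, -0.031, 0.012) (np.float64(318.79837094639976), np.float64(235.37354078848875))
(0.5992, -0.1186, 0.012) (np.float64(320.3080186014359), np.float64(213.8393918802425))
(0.4061, 0.089, 0.005) (np.float64(397.03324037317384), np.float64(279.60044840358586))
(0.4257, 0.0924, 0.005) (np.float64(387.7257940452616), np.float64(279.80805245753436))
(0.3865, 0.0856, 0.005) (np.float64(406.3330169562204), np.float64(279.3930154245027))
(0.4457, -0.1711, 0.064) (np.float64(384.33840539787263), np.float64(189.59782277000014))
(0.431, -0.0624, 0.064) (np.float64(389.34442907544167), np.float64(215.19108172574462))
(0.5895, 0.2673, 0.013) (np.float64(297.69448104298283), np.float64(331.9397240701234))
0 (np.float64(387.0674893090622), np.float64(217.02240474990276)) (np.float64(375.28701961271634), np.float64(284.5930804186004))
0.02 (np.float64(387.8183835322134), np.float64(210.17582090968705)) (np.float64(375.9771494854019), np.float64(284.9023140301223))
0.04 (np.float64(388.58578928612104), np.float64(203.1786864643806)) (np.float64(376.68654678472683), np.float64(285.22018099626365))
```

```bash
python3 - <<'E'
from h import *
a=get_image("side")[165:245,355:425]
a=cv2.resize(a,(525,600),interpolation=2)
cv2.imwrite("pics/g3.png",a[:,:,::-1])
E
```

```text
(no output)
```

View pics/g3.png

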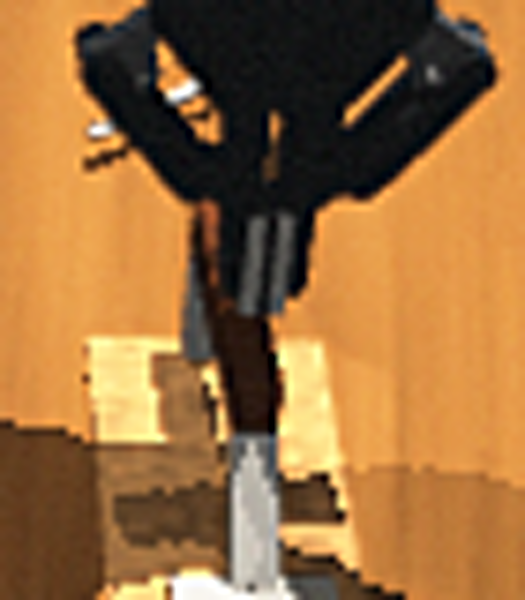

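The fingers closed just above the handle: the tips are at full-frame pixel (390,207), about the height of the handle's top, and the handle hasn't moved. I'll reopen, go 2.4 cm lower and close again. That clears the bench either way.

{"op": "apply_moves", "data": {
  "steps": [0,0,1,0,0,0,1,0,0,0,1,0,0,0,1,0,0,0,1,0,0,0,1,0,0,0,1,0,0,0,1,0],
  "jaw": 0
}}

```text
clock: 4.27
position: [0.4344, -0.096, 0.0444]
ee_rot: [-0.0, 0.651, 0.759, -0.0]
contact_force: [0.3, -0.6, -0.7]
width: 0.0853
gripper_force: 0.0
```

{"op": "apply_moves", "data": {
  "steps": [0,0,-0.8,0,0,0,-1.6,0,0,0,-2.4,0,0,0,-3.0,0,0,0,-3.4,0,0,0,-3.4,0,0,0,-3.4,0,0,0,-3.4,0]
}}

```text
clock: 4.93
position: [0.4348, -0.0961, 0.0107]
ee_rot: [0.0, 0.651, 0.759, 0.0]
contact_force: [0.0, -0.4, 0.5]
width: 0.0854
gripper_force: 0.0
```

```bash
python3 - <<'E'
from h import *
a=get_image("side")[165:245,345:435]
a=cv2.resize(a,(540,480),interpolation=2)
cv2.imwrite("pics/g4.png",a[:,:,::-1])
s=get_state();print(s["position"],s["contact_force"],s["width"])
E
```

```text
[ 0.43486254 -0.09614033  0.01085361] [ 0.43464681 -0.78214904 -0.40069971] 0.08530763602033514
```

View pics/g4.png

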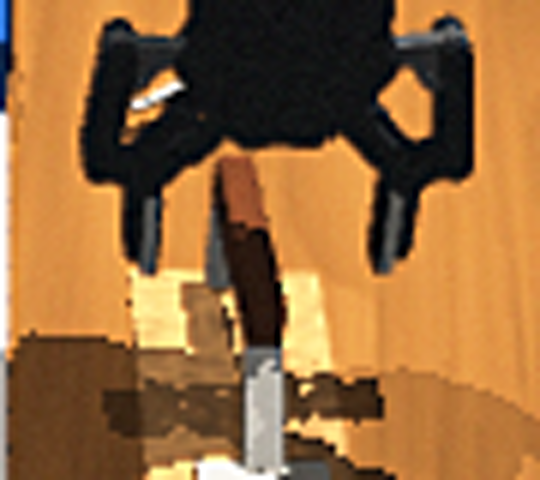

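{"op": "apply_moves", "data": {
  "steps": [0,0,0,0,0,0,0,0,0,0,0,0,0,0,0,0,0,0,0,0,0,0,0,0,0,0,0,0,0,0,0,0],
  "jaw": 255,
  "newtons": 100
}}

```text
clock: 5.65
position: [0.4349, -0.0962, 0.0108]
ee_rot: [0.0, 0.65, 0.76, 0.0]
contact_force: [0.7, -0.0, 2.8]
width: 0.0135
gripper_force: 98.0
```

```bash
python3 - <<'E'
from h import *
s=get_state();print(s["position"],s["contact_force"],s["width"])
for y in (-.096,-.12,-.14): print(y,[w2p("side",(.4348,y,z)) for z in(.011,.024,.05)])
E
```

```text
[ 0.43487101 -0.09617397  0.01084623] [ 0.65057248 -0.03389041  2.76826141] 0.013458051674098033
-0.096 [(np.float64(386.0610942385454), np.float64(224.89380779207113)), (np.float64(386.53418924676595), np.float64(220.57109896456993)), (np.float64(387.50039434146805), np.float64(211.74280185833894))]
-0.12 [(np.float64(386.32353200659503), np.float64(219.15346293298873)), (np.float64(386.7908530106385), np.float64(214.86064340305705)), (np.float64(387.7449450952163), np.float64(206.09633557483906))]
-0.14 [(np.float64(386.53594184074444), np.float64(214.50738737557313)), (np.float64(386.99854800314085), np.float64(210.239683252164)), (np.float64(387.94275736195584), np.float64(201.52902070261615))]
```

It's gripped. I'll lift and check.

{"op": "apply_moves", "data": {
  "steps": [0,0,0.5,0,0,0,1.5,0,0,0,3,0,0,0,5,0,0,0,7,0,0,0,8,0,0,0,8,0,0,0,8,0]
}}

```text
clock: 6.32
position: [0.4344, -0.096, 0.0908]
ee_rot: [0.0, 0.651, 0.759, 0.0]
contact_force: [1.8, 0.5, -1.7]
width: 0.0134
gripper_force: 97.9
```

```bash
python3 - <<'E'
from h import *
a=get_image("side")[130:310,300:460];b=get_image("top")[230:330,290:400]
a=cv2.resize(a,(480,540),interpolation=2)
b=cv2.resize(b,(320,291),interpolation=2)
o=np.zeros((540,800,3),np.uint8);o[:,:480]=a;o[:291,480:]=b
cv2.imwrite("pics/g5.png",o[:,:,::-1])
s=get_state();print(s["position"],s["contact_force"],s["moment"],s["width"])
E
```

```text
[ 0.43345665 -0.09560796  0.08973155] [-0.12605448  0.10235962 -1.23846788] [-0.08895127 -0.01884977  0.05783959] 0.013879696966805436
```

View pics/g5.png

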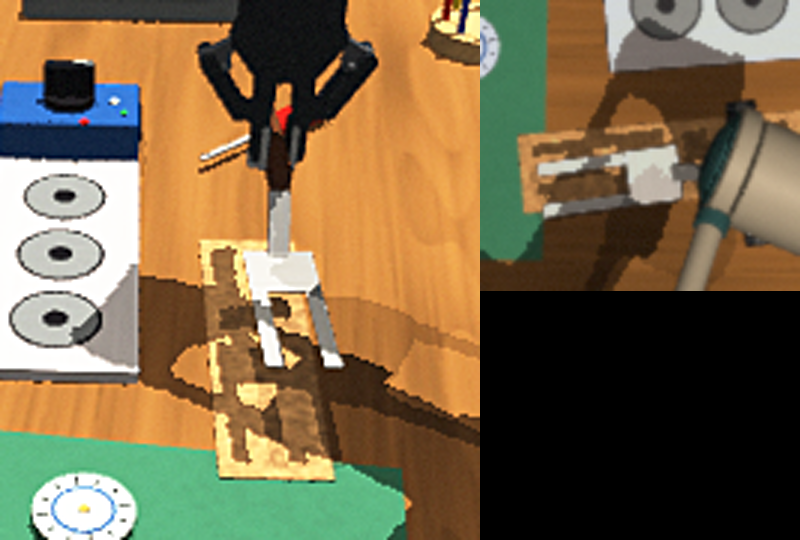

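Spatula lifted (1.3 N). Tine tips in the side view are at full-frame (391,252) and (411,252), in the top view at (310.6,288.4) and (312.7,302.9). Triangulating for pose and pitch.

```bash
cat >> h.py <<'E'
def tri(top,side):
    "least-squares point from top and side pixels"
    A=[];b=[]
    for n,(u,v) in(("top",top),("side",side)):
        _,_,o=cam(n); d=p2w(n,u,v,0)-o; d/=np.linalg.norm(d); P=np.eye(3)-np.outer(d,d)
        A.append(P); b.append(P@o)
    return np.linalg.lstsq(np.vstack(A),np.hstack(b),rcond=None)[0]
E
python3 - <<'E'
from h import *
np.set_printoptions(precision=4,suppress=True)
for a,b in [((310.6,288.4),(391,251.9)),((312.7,302.9),(411,251.9)),((357.7,280.9),(381.7,214.3)),((359.4,297.7),(404.3,214.3))]: print(tri(a,b))
E
```

```text
[0.424  0.0905 0.0808]
[0.3835 0.0837 0.0799]
[ 0.4474 -0.0418  0.0793]
[ 0.3987 -0.0473  0.0803]
```

{"op": "apply_moves", "data": {
  "steps": [-0.4,1,0.2,-3,-0.9,2,0.5,-7,-1.4,3.2,0.8,-11,-2,4.4,1.1,-15,-2.5,5.5,1.4,-19.5,-3,6.6,1.7,-24,-3.5,7.7,2,-28,-4,8.8,2,-32]
}}

```text
clock: 7.08
position: [0.3935, -0.0074, 0.1099]
ee_rot: [-0.001, 0.836, 0.549, -0.001]
contact_force: [0.7, 0.0, -1.3]
width: 0.0136
gripper_force: 97.9
```

{"op": "apply_moves", "data": {
  "steps": [-0.5,1.1,0,-4,-1,2.2,0,-8,-1.5,3.3,0,-12,-2,4.4,0,-16,-2.5,5.5,0,-20,-3,6.6,0,-24,-3.5,7.7,0,-28,-4,8.8,0,-32]
}}

```text
clock: 7.75
position: [0.353, 0.0805, 0.1095]
ee_rot: [-0.0, 0.955, 0.298, -0.002]
contact_force: [-0.8, -0.5, -1.4]
width: 0.0132
gripper_force: 97.9
```

{"op": "apply_moves", "data": {
  "steps": [-0.5,1.1,0,-4,-1,2.2,0,-9,-1.6,3.3,0,-13.5,-2.2,4.4,0,-18,-2.8,5.6,0,-23,-3.4,6.8,0,-27,-4,8,0,-31,-4.4,9,0,-34.5]
}}

```text
clock: 8.42
position: [0.3086, 0.1703, 0.1094]
ee_rot: [0.0, 1.0, 0.001, -0.002]
contact_force: [0.5, -0.6, -1.3]
width: 0.0136
gripper_force: 97.9
```

```bash
python3 - <<'E'
from h import *
a=get_image("side")[240:400,240:460];b=get_image("top")[190:340,230:350]
a=cv2.resize(a,(480,349),interpolation=2)
b=cv2.resize(b,(320,400),interpolation=2)
o=np.zeros((400,800,3),np.uint8);o[:349,:480]=a;o[:400,480:]=b
cv2.imwrite("pics/g6.png",o[:,:,::-1])
s=get_state();print(s["position"],s["ee_rot"],s["contact_force"],s["qpos"])
E
```

```text
[0.30875703 0.17057418 0.10955597] [ 2.27608270e-04  9.99991230e-01  3.86343528e-03 -1.60034507e-03] [-0.2041924   0.35362902 -1.65397027] [3.06087954e-01 1.12808297e-02 2.06190752e+00 5.90094904e-04
 1.07159550e+00 1.86887406e+00]
```

View pics/g6.png

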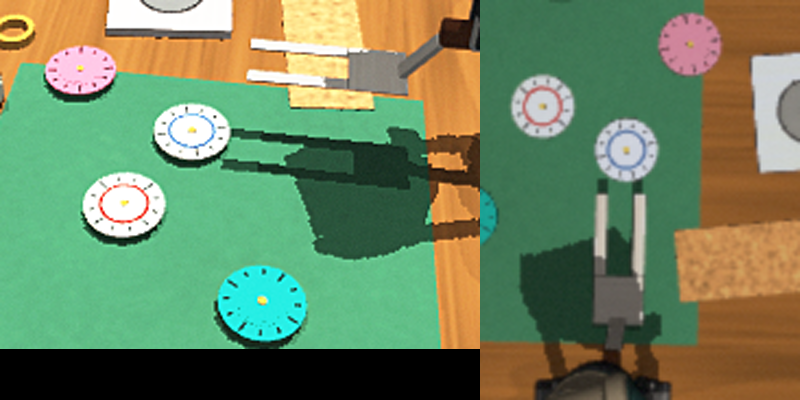

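The spatula points +x and sits behind the blue dial. Tips in the top view are at about (275.4,263) and (289.6,263), in the side view at (354,274.8) and (354.6,259.7); the blue dial is at top (285.1,246.3).

```bash
cat >> h.py <<'E'
def blob(n,lo,hi,win,z):
    "centroid of HSV range inside window (u0,v0,u1,v1), in world at height z"
    im=get_image(n); u0,v0,u1,v1=win
    m=cv2.inRange(cv2.cvtColor(im[v0:v1,u0:u1],cv2.COLOR_RGB2HSV),lo,hi)
    v,u=np.nonzero(m)
    return len(u),u.mean()+u0,v.mean()+v0,p2w(n,u.mean()+u0,v.mean()+v0,z)
E
python3 - <<'E'
from h import *
np.set_printoptions(precision=4,suppress=True)
S=lambda x,y:(240+x/2.182,240+y/2.182)
T=lambda x,y:(230+(x-480)/2.667,190+y/2.667)
print("tips",tri(T(601,195),S(249,77)),tri(T(639,195),S(250,44)))
print("plate rear",tri(T(596,326),S(407,92)),tri(T(642,322),S(407,57)))
im=get_image("top"); hsv=cv2.cvtColor(im,cv2.COLOR_RGB2HSV)
# dials: circles
w=(235,215,305,262)
print("bluering",blob("top",(105,40,60),(130,255,255),(265,225,305,262),.0125))
for nm,(u,v) in dict(red=(253,230),blue=(285,246)).items():
    m=cv2.inRange(hsv,(0,0,150),(180,70,255)); k=np.zeros_like(m); cv2.circle(k,(u,v),14,255,-1); m&=k
    y,x=np.nonzero(m); (cx,cy),r=cv2.minEnclosingCircle(np.c_[x,y].astype(np.float32)); print(nm,cx,cy,r,p2w("top",cx,cy,.0125))
E
```

```text
tips [0.4926 0.1898 0.0983] [0.4942 0.1499 0.1011]
plate rear [0.3582 0.1913 0.0996] [0.3596 0.1439 0.0973]
bluering (75, np.float64(284.29333333333335), np.float64(245.93333333333334), array([0.5423, 0.173 , 0.0125]))
red 252.917236328125 229.2965545654297 11.88742733001709 [0.5899 0.2673 0.0125]
blue 284.380859375 245.7996368408203 11.825739860534668 [0.5427 0.1728 0.0125]
```

{"op": "apply_moves", "data": {
  "steps": [0,0.2,-1.5,-0.5,0,0.4,-3,-0.5,0,0.4,-4.5,-0.5,0,0.4,-6,-0.5,0,0.4,-7.5,-0.5,0,0.4,-9,-0.5,0,0.4,-9,-0.5,0,0.4,-9,-0.5]
}}

```text
clock: 9.28
position: [0.3099, 0.1732, 0.0201]
ee_rot: [0.001, 1.0, -0.002, -0.001]
contact_force: [-0.2, -0.4, -2.0]
width: 0.0133
gripper_force: 97.9
```

{"op": "apply_moves", "data": {
  "steps": [0,0,-0.2,0,0,0,-0.4,0,0,0,-0.4,0,0,0,-0.4,0]
}}

```text
clock: 9.62
position: [0.3109, 0.1741, 0.017]
ee_rot: [-0.0, 1.0, -0.001, 0.0]
contact_force: [0.0, -0.6, -2.0]
width: 0.0135
gripper_force: 97.9
```

{"op": "apply_moves", "data": {
  "steps": [0,0,-0.1,0,0,0,-0.2,0,0,0,-0.2,0,0,0,-0.2,0]
}}

```text
clock: 9.95
position: [0.3104, 0.174, 0.0146]
ee_rot: [0.0, 1.0, -0.001, -0.0]
contact_force: [0.5, 0.7, -1.5]
width: 0.0135
gripper_force: 97.9
```

```bash
python3 - <<'E'
from h import *
get_image("top");s=get_state();print(s["position"],s["contact_force"],s["moment"])
E
```

```text
[0.31047144 0.17399761 0.01463812] [-0.21111773  0.74527827 -1.8023575 ] [-0.01142533  0.03350693  0.02656572]
```

{"op": "apply_moves", "data": {
  "steps": [0,0,-0.1,0,0,0,-0.2,0,0,0,-0.2,0,0,0,-0.2,0]
}}

```text
clock: 10.33
position: [0.3104, 0.174, 0.0125]
ee_rot: [0.0, 1.0, -0.002, -0.0]
contact_force: [0.3, -0.1, -2.2]
width: 0.0134
gripper_force: 97.9
```

{"op": "apply_moves", "data": {
  "steps": [0,0,-0.1,0,0,0,-0.2,0,0,0,-0.2,0,0,0,-0.2,0]
}}

```text
clock: 10.67
position: [0.3104, 0.174, 0.0106]
ee_rot: [0.0, 1.0, -0.002, -0.0]
contact_force: [-0.3, -0.2, -1.7]
width: 0.0135
gripper_force: 97.9
```

{"op": "apply_moves", "data": {
  "steps": [0,0,-0.1,0,0,0,-0.1,0,0,0,-0.1,0,0,0,-0.1,0]
}}

```text
clock: 11.0
position: [0.3105, 0.174, 0.0096]
ee_rot: [0.0, 1.0, -0.001, 0.0]
contact_force: [-0.9, -0.2, -1.7]
width: 0.0134
gripper_force: 97.9
```

```bash
python3 - <<'E'
from h import *
get_image("top");s=get_state();print(s["position"],s["contact_force"],s["moment"])
E
```

```text
[0.31053256 0.17398435 0.00963236] [-0.27111774 -0.60069009 -1.63614514] [0.02102219 0.04751708 0.06990609]
```

{"op": "apply_moves", "data": {
  "steps": [0,0,-0.1,0,0,0,-0.1,0,0,0,-0.1,0,0,0,-0.1,0]
}}

```text
clock: 11.38
position: [0.3107, 0.174, 0.0088]
ee_rot: [0.0, 1.0, -0.001, 0.0]
contact_force: [-0.8, 0.1, 2.5]
width: 0.0138
gripper_force: 98.5
```

{"op": "apply_moves", "data": {
  "steps": [0,0,-0.1,0,0,0,-0.1,0,0,0,-0.1,0,0,0,-0.1,0]
}}

```text
clock: 11.72
position: [0.3108, 0.1739, 0.0087]
ee_rot: [0.0, 1.0, -0.001, 0.0]
contact_force: [-2.5, -3.5, 16.9]
width: 0.0136
gripper_force: 100.3
```

Contact at TCP z ≈ 8.9 mm. I'll raise 4 mm (blade ≈ 2.7 mm above the mat) and slide in under the blue dial.

{"op": "apply_moves", "data": {
  "steps": [0,0,0.2,0,0,0,0.4,0,0,0,0.4,0,0.6,0,0.4,0,1.4,0,0.4,0,2.2,0,0.4,0,3,0,0.4,0,3.8,0,0.4,0]
}}

```text
clock: 12.38
position: [0.3499, 0.1741, 0.0115]
ee_rot: [0.0, 1.0, -0.002, 0.0]
contact_force: [0.3, -0.3, -1.0]
width: 0.0139
gripper_force: 97.9
```

```bash
python3 - <<'E'
from h import *
a=get_image("side")[260:340,280:410]
cv2.imwrite("pics/g7.png",cv2.resize(a,(780,480),interpolation=2)[:,:,::-1])
s=get_state();print(s["position"],s["contact_force"])
print(blob("top",(105,40,60),(130,255,255),(265,225,305,262),.0125))
E
```

```text
[0.35241365 0.1743931  0.0117818 ] [ 1.90886962 -0.09491883 -1.03218294]
(74, np.float64(284.2972972972973), np.float64(246.04054054054055), array([0.54199371, 0.1729848 , 0.0125    ]))
```

View pics/g7.png

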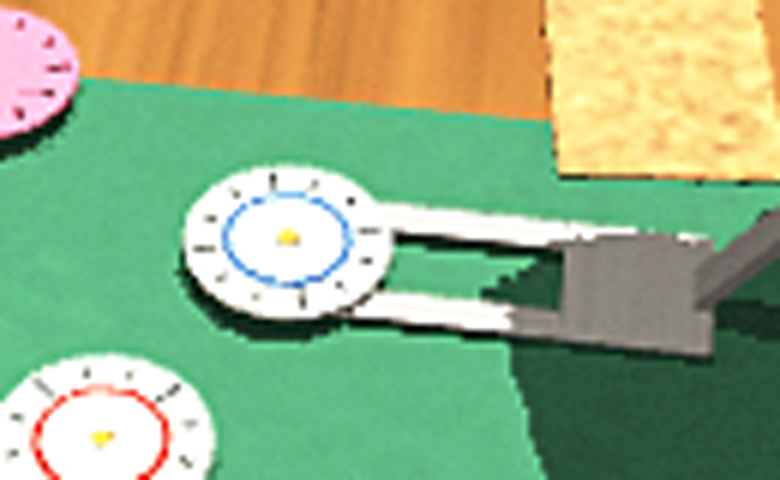

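The tines are entering straddled, with the dial undisturbed at crop (288,238). Sliding on, then lifting.

{"op": "apply_moves", "data": {
  "steps": [0.8,0,0,0,1.6,0,0,0,2.4,0,0,0,3.2,0,0,0,4,0,0,0,4.6,0,0,0,5.2,0,0,0,5.2,0,0,0]
}}

```text
clock: 13.15
position: [0.4025, 0.1742, 0.0118]
ee_rot: [-0.0, 1.0, -0.002, 0.001]
contact_force: [1.0, -0.6, -1.5]
width: 0.0134
gripper_force: 97.9
```

```bash
python3 - <<'E'
from h import *
print(blob("top",(105,40,60),(130,255,255),(265,225,305,262),.0125))
s=get_state();print(s["position"],s["contact_force"])
E
```

```text
(70, np.float64(284.37142857142857), np.float64(245.45714285714286), array([0.54372728, 0.17280613, 0.0125    ]))
[0.40124322 0.17402811 0.0116092 ] [ 1.10740318 -0.95125319 -2.30167728]
```

{"op": "apply_moves", "data": {
  "steps": [0,0,0.2,0,0,0,0.4,0,0,0,0.7,0,0,0,1.3,0,0,0,2.2,0,0,0,3.3,0,0,0,4.2,0,0,0,4.5,0]
}}

```text
clock: 13.87
position: [0.4014, 0.1743, 0.0583]
ee_rot: [-0.0, 1.0, -0.001, 0.001]
contact_force: [0.3, -0.4, -2.3]
width: 0.0137
gripper_force: 97.9
```

```bash
python3 - <<'E'
from h import *
n,u,v,p=blob("top",(105,40,60),(130,255,255),(265,220,305,262),.0125+.048)
n2,u2,v2,p2=blob("side",(105,90,60),(130,255,255),(290,250,360,310),.0125+.048)
s=get_state();print(n,u,v,p,n2,u2,v2,p2,tri((u,v),(u2,v2)),s["position"],s["contact_force"])
E
```

```text
68 283.1764705882353 244.66176470588235 [0.54443815 0.17238671 0.0605    ] 31 327.19354838709677 285.93548387096774 [0.54453309 0.18614164 0.0605    ] [0.54539983 0.17345759 0.04822589] [0.40103401 0.17417069 0.05748858] [ 0.30780515 -0.09735284 -2.52263519]
```

{"op": "apply_moves", "data": {
  "steps": [0.1,-0.5,0,0,0.3,-1.5,0,0,0.6,-3,0,0,0.95,-5,0,0,1.3,-7,0,0,1.7,-9,0,0,2.05,-11,0,0,2.4,-13,0,0]
}}

```text
clock: 14.63
position: [0.424, 0.0421, 0.056]
ee_rot: [0.0, 1.0, -0.002, -0.001]
contact_force: [1.1, 0.2, -2.1]
width: 0.0136
gripper_force: 97.9
```

{"op": "apply_moves", "data": {
  "steps": [0.4,-2,0,0,0.75,-4,0,0,1.15,-6.2,0,0,1.6,-8.5,0,0,2.05,-10.7,0,0,2.5,-13,0,0,2.85,-15,0,0,3.05,-16.1,0,0]
}}

```text
clock: 15.3
position: [0.4551, -0.1201, 0.0561]
ee_rot: [0.001, 1.0, -0.002, -0.0]
contact_force: [0.9, -0.6, -2.7]
width: 0.0142
gripper_force: 98.0
```

```bash
python3 - <<'E'
from h import *
n,u,v,p=blob("top",(105,40,60),(130,255,255),(345,200,415,262),.0546)
s=get_state();print(n,u,v,p,s["position"],s["ee_rot"],s["contact_force"])
E
```

```text
72 385.65277777777777 228.0 [ 0.598516   -0.12151833  0.0546    ] [ 0.45573167 -0.12111943  0.05620959] [ 1.21821729e-03  9.99995811e-01 -2.61907527e-03  1.82862858e-04] [ 0.78801615 -2.10280154 -2.48619788]
```

{"op": "apply_moves", "data": {
  "steps": [0.05,0.2,-0.6,0,0.05,0.2,-1.2,0,0.05,0.2,-1.8,0,0.05,0.2,-2.3,0,0.05,0.2,-2.7,0,0.05,0.2,-3,0,0.05,0.2,-3.2,0,0.05,0.2,-3.2,0]
}}

```text
clock: 16.02
position: [0.4556, -0.1147, 0.0244]
ee_rot: [0.0, 1.0, -0.001, -0.0]
contact_force: [0.5, -0.7, -1.8]
width: 0.0141
gripper_force: 98.0
```

```bash
python3 - <<'E'
from h import *
n,u,v,p=blob("top",(105,40,60),(130,255,255),(345,200,415,262),.0245)
s=get_state();print(n,u,v,p,s["position"],s["contact_force"])
E
```

```text
77 381.961038961039 228.72727272727272 [ 0.59826075 -0.11425269  0.0245    ] [ 0.4557727  -0.11489337  0.02465226] [-0.71867122 -0.21445051 -0.45141828]
```

{"op": "apply_moves", "data": {
  "steps": [0,0,-0.1,0,-0.4,0,-0.1,0,-1.2,0,-0.1,0,-2.4,0,-0.1,0,-3.6,0,-0.1,0,-4.8,0,-0.1,0,-6,0,-0.1,0,-7.2,0,-0.1,0]
}}

```text
clock: 16.73
position: [0.3817, -0.1148, 0.0236]
ee_rot: [-0.0, 1.0, -0.002, -0.0]
contact_force: [0.3, 0.2, -1.4]
width: 0.0136
gripper_force: 98.1
```

{"op": "apply_moves", "data": {
  "steps": [-1.5,0,0,0,-3,0,0,0,-4.5,0,0,0,-4.5,0,1.5,0,-4.5,0,3.5,0,-4.5,0,5,0,-4.5,0,5,0,-4.5,0,5,0]
}}

```text
clock: 17.4
position: [0.3384, -0.1153, 0.074]
ee_rot: [0.001, 1.0, -0.002, 0.001]
contact_force: [-0.7, -0.5, -1.4]
width: 0.0135
gripper_force: 98.2
```

```bash
python3 - <<'E'
from h import *
n,u,v,p=blob("top",(105,40,60),(130,255,255),(345,200,415,262),.0245)
s=get_state();print(n,u,v,p,s["position"],s["ee_rot"],s["contact_force"])
print(blob("top",(170,60,60),(180,255,255),(235,210,275,255),.0125))
im=get_image("top");hsv=cv2.cvtColor(im,cv2.COLOR_RGB2HSV)[205:262,230:300]
for lo,hi in (((0,90,100),(6,255,255)),((170,60,60),(180,255,255))):
    y,x=np.nonzero(cv2.inRange(hsv,lo,hi)); print(len(x), x.mean()+230 if len(x) else 0,y.mean()+205 if len(x) else 0)
E
```

```text
74 376.0810810810811 231.95945945945945 [ 0.58839228 -0.097094    0.0245    ] [ 0.33775271 -0.11481288  0.07329765] [ 3.45955122e-05  9.99998643e-01 -1.64667923e-03 -2.87617721e-05] [ 0.14053336 -0.41646299 -3.0202719 ]
(3, np.float64(258.0), np.float64(231.66666666666666), array([0.58312567, 0.25206644, 0.0125    ]))
31 252.61290322580646 229.7741935483871
24 291.0 211.58333333333334
```

```bash
python3 - <<'E'
from h import *
a=get_image("side")[170:270,270:450];b=get_image("top")[185:310,280:460]
a=cv2.resize(a,(600,333),interpolation=2)[:, :400]
b=cv2.resize(b,(400,278),interpolation=2)
o=np.zeros((333,800,3),np.uint8);o[:,:400]=a;o[:278,400:]=b
cv2.imwrite("pics/g8.png",o[:,:,::-1])
E
```

```text
(no output)
```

View pics/g8.png

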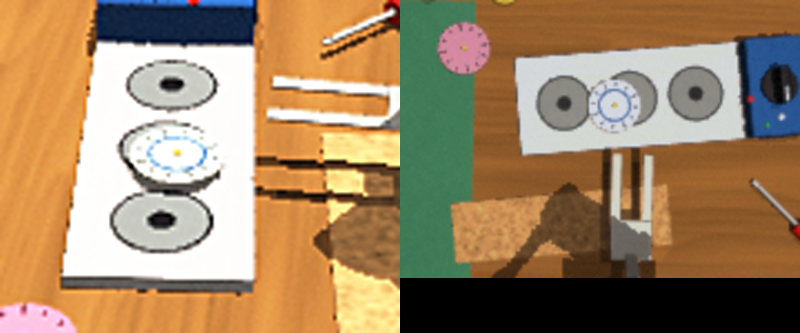

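```bash
python3 - <<'E'
from h import *
print(blob("top",(105,40,60),(130,255,255),(345,200,415,262),.0245))
print(blob("side",(105,90,60),(130,255,255),(300,195,345,240),.0245))
print(w2p("side",(.588,-.097,.0245)),w2p("side",(.588,-.097,.06)))
s=get_state();print(s["position"],s["clock"])
E
```

```text
(74, np.float64(376.0810810810811), np.float64(231.95945945945945), array([ 0.58839228, -0.097094  ,  0.0245    ]))
(7, np.float64(325.57142857142856), np.float64(216.57142857142858), array([ 0.58257907, -0.09143769,  0.0245    ]))
(np.float64(323.66370919578486), np.float64(215.08411985851473)) (np.float64(323.7712378674351), np.float64(203.05247056693042))
[ 0.33798327 -0.11469613  0.07292869] 17.75
```

The dial lies flat at (0.588,-0.097), moved about 24 mm from spot1, probably by the knock. I'll pick it up again.

{"op": "apply_moves", "data": {
  "steps": [0,1,-1,0,0,1.9,-2,0,0,1.9,-3.2,0,0,1.9,-4.4,0,0,1.9,-5,0,0,1.9,-5,0,0,1.9,-5,0,0,1.9,-5,0]
}}

```text
clock: 18.42
position: [0.339, -0.0963, 0.024]
ee_rot: [0.0, 1.0, -0.002, 0.0]
contact_force: [0.9, 0.7, -0.7]
width: 0.0137
gripper_force: 98.2
```

```bash
python3 - <<'E'
from h import *
print(blob("top",(105,40,60),(130,255,255),(345,200,415,262),.0245))
s=get_state();print(s["position"],s["contact_force"])
im=get_image("top"); 
p=s["position"]
for k in (.14,.175):  # white tine profile across the image at spatula stations
    u,v=w2p("top",p+[k,-.0028,.008]); row=im[int(round(v)),int(u)-14:int(u)+15].min(axis=1); print(u,v,int(u)-14,row)
E
```

```text
(74, np.float64(376.0810810810811), np.float64(231.95945945945945), array([ 0.58839228, -0.097094  ,  0.0245    ]))
[ 0.33913449 -0.09637966  0.02409064] [ 0.16634543 -0.14093044 -2.14320839]
376.51216746565177 269.2075936048867 362 [ 40  37  41  40  31  94 186 197 192 118  57  44  46  47  45  50  58  50
  77 194 198 199 194  99  78  77  82  84  83]
376.6862920664612 257.1999965519104 362 [ 41  43  42  41  41  70 180 193 195 153  69  44  42  41  41  42  42  38
  48 126 185 196 190  92  40  41  40  40  40]
```

{"op": "apply_moves", "data": {
  "steps": [1.2,0.1,0,0,2.4,0.1,0,0,3.6,0.1,0,0,4.8,0.1,0,0,5.8,0.1,0,0,6.8,0.1,0,0,7.8,0.1,0,0,8.6,0.1,0,0]
}}

```text
clock: 19.18
position: [0.4259, -0.095, 0.0235]
ee_rot: [0.0, 1.0, -0.001, 0.0]
contact_force: [-0.3, -0.9, -1.1]
width: 0.0134
gripper_force: 98.1
```

{"op": "apply_moves", "data": {
  "steps": [0.8,0,0,0,1.5,0,0,0,2.2,0,0,0,2.2,0,0,0,2.2,0,0.2,0,2.2,0,0.5,0,2.2,0,1,0,2.2,0,1,0]
}}

```text
clock: 19.85
position: [0.4465, -0.0952, 0.0345]
ee_rot: [0.0, 1.0, -0.002, 0.0]
contact_force: [1.4, -0.0, -1.6]
width: 0.0134
gripper_force: 98.0
```

```bash
python3 - <<'E'
from h import *
print(blob("top",(105,40,60),(130,255,255),(345,200,415,262),.030))
s=get_state();print(s["position"],s["contact_force"])
E
```

```text
(77, np.float64(376.2207792207792), np.float64(231.46753246753246), array([ 0.58950591, -0.09693448,  0.03      ]))
[ 0.44651304 -0.09513533  0.03424871] [ 0.23493366  0.23179083 -3.02468048]
```

{"op": "apply_moves", "data": {
  "steps": [0.2,-0.5,0,0,0.5,-1.1,0,0,0.8,-1.7,0,0,1,-2.2,0,0,1,-2.2,0,0,1,-2.2,0,0,1,-2.2,-0.3,0,1,-2.2,-0.6,0]
}}

```text
clock: 20.57
position: [0.4563, -0.1168, 0.0274]
ee_rot: [-0.0, 1.0, -0.002, -0.0]
contact_force: [0.3, -0.0, -1.9]
width: 0.0136
gripper_force: 98.0
```

{"op": "apply_moves", "data": {
  "steps": [0,0,-0.2,0,0,0,-0.4,0,0,0,-0.45,0,0,0,-0.45,0]
}}

```text
clock: 20.9
position: [0.4565, -0.1169, 0.023]
ee_rot: [0.0, 1.0, -0.001, -0.0]
contact_force: [0.6, 1.0, -1.7]
width: 0.0136
gripper_force: 98.1
```

```bash
python3 - <<'E'
from h import *
print(blob("top",(105,40,60),(130,255,255),(345,200,415,262),.0245))
s=get_state();print(s["position"],s["contact_force"])
E
```

```text
(74, np.float64(383.68918918918916), np.float64(228.63513513513513), array([ 0.59863216, -0.11933251,  0.0245    ]))
[ 0.45658476 -0.11693455  0.02310986] [-0.1361666   0.52411373 -1.44538437]
```

{"op": "apply_moves", "data": {
  "steps": [-0.3,0,0,0,-0.9,0,0,0,-1.8,0,0,0,-2.7,0,0,0,-3.6,0,0,0,-4.5,0,0,0,-5.4,0,0,0,-6.3,0,0,0]
}}

```text
clock: 21.62
position: [0.3924, -0.117, 0.0232]
ee_rot: [0.0, 1.0, -0.002, 0.0]
contact_force: [-0.2, -1.0, -1.6]
width: 0.0133
gripper_force: 98.1
```

```bash
python3 - <<'E'
from h import *
print(blob("top",(105,40,60),(130,255,255),(345,200,415,262),.0245))
s=get_state();print(s["position"],s["contact_force"])
E
```

```text
(74, np.float64(383.68918918918916), np.float64(228.63513513513513), array([ 0.59863216, -0.11933251,  0.0245    ]))
[ 0.38983406 -0.11620425  0.02292685] [-1.99119166 -0.08152207 -1.36228582]
```

{"op": "apply_moves", "data": {
  "steps": [-1.5,0,0,0,-3,0,0,0,-4.5,0,0,0,-4.5,0,1.5,0,-4.5,0,3.5,0,-4.5,1,5,0,-4.5,3,5,0,-4.5,5.6,5,0]
}}

```text
clock: 22.33
position: [0.3501, -0.062, 0.0744]
ee_rot: [0.001, 1.0, -0.003, 0.002]
contact_force: [0.1, 0.4, -2.2]
width: 0.0135
gripper_force: 98.2
```

{"op": "apply_moves", "data": {
  "steps": [0.1,2.5,0,0,0.2,5,0,0,0.3,7.5,0,0,0.4,10,0,0,0.5,12.5,0,0,0.6,15,0,0,0.7,17.5,0,0,0.8,20,0,0]
}}

```text
clock: 23.0
position: [0.3563, 0.1402, 0.0732]
ee_rot: [-0.0, 1.0, -0.002, 0.0]
contact_force: [1.1, 0.3, -1.6]
width: 0.0133
gripper_force: 98.2
```

{"op": "apply_moves", "data": {
  "steps": [0.1,2.5,0,0,0.2,5,0,0,0.3,7.5,0,0,0.4,9.7,0,0,0.4,11.6,0,0,0.4,12.9,0,0,0.4,12.9,0,0,0.4,12.9,0,0]
}}

```text
clock: 23.67
position: [0.3602, 0.2681, 0.073]
ee_rot: [0.0, 1.0, -0.001, -0.0]
contact_force: [0.1, 0.1, -1.3]
width: 0.0137
gripper_force: 98.2
```

```bash
python3 - <<'E'
from h import *
print(blob("top",(105,40,60),(130,255,255),(345,200,415,262),.0245))
print(blob("top",(0,60,90),(8,255,255),(235,215,275,250),.0125))
im=get_image("top");hsv=cv2.cvtColor(im,cv2.COLOR_RGB2HSV)
m=cv2.inRange(hsv,(0,0,150),(180,70,255)); k=np.zeros_like(m); cv2.circle(k,(253,230),14,255,-1); m&=k
y,x=np.nonzero(m); (cx,cy),r=cv2.minEnclosingCircle(np.c_[x,y].astype(np.float32)); print(cx,cy,r,p2w("top",cx,cy,.0125))
s=get_state();print(s["position"],s["ee_rot"],s["contact_force"])
E
```

```text
(74, np.float64(383.68918918918916), np.float64(228.63513513513513), array([ 0.59863216, -0.11933251,  0.0245    ]))
(46, np.float64(252.32608695652175), np.float64(228.3695652173913), array([0.59260008, 0.26917814, 0.0125    ]))
253.08169555664062 229.5947723388672 11.925283432006836 [0.58899976 0.26683578 0.0125    ]
[0.36015925 0.26704921 0.07300376] [ 3.79320566e-04  9.99998254e-01 -1.81020658e-03 -2.67950258e-04] [ 0.26882278 -0.23198914 -2.10659067]
```

{"op": "apply_moves", "data": {
  "steps": [-0.5,0.2,-1,0,-0.5,0.2,-2.2,0,-0.5,0.2,-3.4,0,-0.5,0.2,-4.6,0,-0.5,0.2,-5.6,0,-0.5,0.2,-6.15,0,-0.5,0.2,-6.15,0,-0.5,0.2,-6.15,0]
}}

```text
clock: 24.48
position: [0.3556, 0.2695, 0.0117]
ee_rot: [0.0, 1.0, -0.002, -0.0]
contact_force: [-0.1, -0.4, -0.9]
width: 0.0131
gripper_force: 98.2
```

```bash
python3 - <<'E'
from h import *
s=get_state();print(s["position"],s["contact_force"])
im=get_image("top");p=s["position"]
for k in (.14,.17):
    u,v=w2p("top",p+[k,-.002,-.004]); g=im[int(round(v)),int(u)-14:int(u)+15,0]; print(u,v,int(u)-14,g)
print(w2p("top",(.589,p[1]-.002,.0125)))
E
```

```text
[0.35560468 0.2695333  0.01171204] [-0.08001114 -0.35180801 -0.88371632]
252.23191539420174 261.0787007637696 238 [ 60  60  64  63  65  82 159 193 202 197  92  63  63  62  63  60  61  63
  64  89 187 201 203 142  78  62  63  62  63]
252.5037599373768 250.97578235218134 238 [ 61  64  61  65  64  67 115 186 198 195 116  68  64  63  64  64  61  64
  60  91 189 199 204 197 100  64  64  66  61]
(np.float64(252.8469681209168), np.float64(229.59009406176912))
```

Aligned to within a millimetre. Inserting and lifting.

{"op": "apply_moves", "data": {
  "steps": [1.2,0,0,0,2.4,0,0,0,3.6,0,0,0,4.8,0,0,0,6,0,0,0,7,0,0,0,8,0,0,0,8.8,0,0,0]
}}

```text
clock: 25.2
position: [0.445, 0.2699, 0.0115]
ee_rot: [0.0, 1.0, -0.002, 0.0]
contact_force: [0.0, 0.6, -1.8]
width: 0.0133
gripper_force: 98.2
```

{"op": "apply_moves", "data": {
  "steps": [0.5,0,0,0,0.5,0,0,0,0.5,0,0.2,0,0.5,0,0.5,0,0.5,0,1.2,0,0.5,0,2.2,0,0.5,0,3.5,0,0.5,0,4.5,0]
}}

```text
clock: 25.87
position: [0.4486, 0.2702, 0.0583]
ee_rot: [-0.0, 1.0, -0.001, 0.001]
contact_force: [0.0, -0.8, -1.9]
width: 0.0132
gripper_force: 98.1
```

```bash
cat >> h.py <<'E'
def disc(c,z):
    "white dial disc near top pixel c"
    im=get_image("top");m=cv2.inRange(cv2.cvtColor(im,cv2.COLOR_RGB2HSV),(0,0,150),(180,70,255))
    k=np.zeros_like(m); cv2.circle(k,c,14,255,-1); y,x=np.nonzero(m&k)
    (cx,cy),r=cv2.minEnclosingCircle(np.c_[x,y].astype(np.float32)); return cx,cy,r,p2w("top",cx,cy,z)
E
python3 - <<'E'
from h import *
print(blob("top",(0,60,90),(8,255,255),(235,215,275,250),.0546))
s=get_state();print(s["position"],s["contact_force"])
print(blob("top",(105,40,60),(130,255,255),(345,200,415,262),.0245))
E
```

```text
(62, np.float64(250.6290322580645), np.float64(228.24193548387098), array([0.59018097, 0.26795731, 0.0546    ]))
[0.45008249 0.27089032 0.06014391] [ 0.5077511   0.54493606 -0.25896875]
(74, np.float64(383.68918918918916), np.float64(228.63513513513513), array([ 0.59863216, -0.11933251,  0.0245    ]))
```

{"op": "apply_moves", "data": {
  "steps": [0,-0.5,0,0,0,-1.5,0,0,0,-3,0,0,0,-5,0,0,0,-7,0,0,0,-9,0,0,0,-11,0,0,0,-13,0,0]
}}

```text
clock: 26.63
position: [0.4472, 0.138, 0.0558]
ee_rot: [0.0, 1.0, -0.002, -0.001]
contact_force: [0.9, -0.8, -2.6]
width: 0.0139
gripper_force: 98.1
```

{"op": "apply_moves", "data": {
  "steps": [0,-2,0,0,0,-4,0,0,0,-6.2,0,0,0,-8.5,0,0,0,-11,0,0,0,-13.3,0,0,0,-15.3,0,0,0,-16.5,0,0]
}}

```text
clock: 27.3
position: [0.4472, -0.0276, 0.056]
ee_rot: [0.001, 1.0, -0.002, -0.001]
contact_force: [0.1, -0.5, -2.3]
width: 0.0132
gripper_force: 98.1
```

{"op": "apply_moves", "data": {
  "steps": [0,-0.3,0,0,0,-0.3,0,0,0,-0.3,-0.6,0,0,-0.3,-1.4,0,0,-0.3,-2,0,0,-0.3,-2.3,0,0,-0.3,-2.3,0,0,-0.3,-2.3,0]
}}

```text
clock: 27.97
position: [0.4482, -0.0275, 0.0332]
ee_rot: [-0.0, 1.0, -0.001, -0.0]
contact_force: [-0.7, -0.4, -1.7]
width: 0.0135
gripper_force: 98.2
```

```bash
python3 - <<'E'
from h import *
s=get_state();print(s["position"],s["contact_force"])
print(blob("top",(0,60,90),(8,255,255),(335,215,375,255),s["position"][2]-.003))
print(blob("top",(105,40,60),(130,255,255),(370,200,415,262),.0245))
E
```

```text
[ 0.44823695 -0.0275328   0.03318986] [-0.71641952 -0.42691334 -1.65883315]
(8, np.float64(351.625), np.float64(231.625), array([ 0.58761715, -0.02485118,  0.03018986]))
(74, np.float64(383.68918918918916), np.float64(228.63513513513513), array([ 0.59863216, -0.11933251,  0.0245    ]))
```

{"op": "apply_moves", "data": {
  "steps": [0.1,-0.1,-0.2,0,0.2,-0.15,-0.5,0,0.2,-0.15,-0.8,0,0.2,-0.15,-1,0,0.2,-0.15,-1,0,0.2,-0.15,-1,0]
}}

```text
clock: 28.57
position: [0.4505, -0.0295, 0.0235]
ee_rot: [0.0, 1.0, -0.002, -0.0]
contact_force: [0.2, 0.1, -0.5]
width: 0.0136
gripper_force: 98.2
```

```bash
python3 - <<'E'
from h import *
s=get_state();print(s["position"],s["contact_force"])
im=get_image("top")[215:250,335:372].astype(int); sat=im[:,:,0]-(im[:,:,1]+im[:,:,2])/2
y,x=np.nonzero(sat>18); print(len(x),x.mean()+335,y.mean()+215,p2w("top",x.mean()+335,y.mean()+215,.0245),(x.min(),x.max(),y.min(),y.max()))
E
```

```text
[ 0.45047401 -0.02952923  0.02350296] [ 0.22093644  0.0829554  -0.50782836]
81 354.34567901234567 229.8148148148148 [ 0.59346026 -0.0330571   0.0245    ] (np.int64(12), np.int64(27), np.int64(2), np.int64(22))
```

{"op": "apply_moves", "data": {
  "steps": [-0.3,0,0,0,-0.9,0,0,0,-1.8,0,0,0,-2.8,0,0,0,-3.8,0,0,0,-4.8,0,0,0,-5.8,0,0,0,-7,0,0,0]
}}

```text
clock: 29.28
position: [0.3796, -0.0295, 0.0237]
ee_rot: [0.0, 1.0, -0.002, 0.0]
contact_force: [0.6, -0.9, -1.8]
width: 0.0134
gripper_force: 98.2
```

{"op": "apply_moves", "data": {
  "steps": [-1.5,0,0,0,-3,0,0,0,-4.5,0,0,0,-4.5,0,1.5,0,-4.5,0,3.5,0,-4.5,0,5.5,0,-4.5,0,7.5,0,-4.5,0,7.5,0]
}}

```text
clock: 29.95
position: [0.3376, -0.0303, 0.1016]
ee_rot: [0.001, 1.0, -0.002, 0.004]
contact_force: [-0.2, -0.0, -1.6]
width: 0.0136
gripper_force: 98.3
```

```bash
python3 - <<'E'
from h import *
s=get_state();print(s["position"],s["ee_rot"],s["contact_force"])
top=get_image("top");im=top[215:250,335:372].astype(int); sat=im[:,:,0]-(im[:,:,1]+im[:,:,2])/2
y,x=np.nonzero(sat>18); print(len(x),x.mean()+335,y.mean()+215,p2w("top",x.mean()+335,y.mean()+215,.0245),(x.min(),x.max(),y.min(),y.max()))
print(blob("top",(105,40,60),(130,255,255),(370,200,415,262),.0245))
a=get_image("side")[150:310,270:430]
a=cv2.resize(a,(400,400),interpolation=2);b=cv2.resize(top[190:310,300:480],(400,267),interpolation=2)
o=np.zeros((400,800,3),np.uint8);o[:,:400]=a;o[:267,400:]=b
cv2.imwrite("pics/g9.png",o[:,:,::-1])
E
```

```text
[ 0.3376154  -0.03030358  0.10157897] [ 0.00115992  0.99999122 -0.00156334  0.00371198] [-0.24532063 -0.04927839 -1.6305256 ]
80 354.275 229.975 [ 0.59298383 -0.03285704  0.0245    ] (np.int64(12), np.int64(27), np.int64(7), np.int64(22))
(74, np.float64(383.68918918918916), np.float64(228.63513513513513), array([ 0.59863216, -0.11933251,  0.0245    ]))
```

View pics/g9.png

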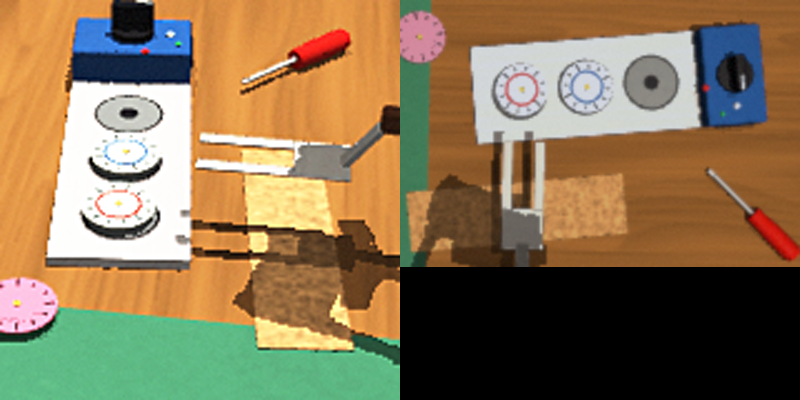

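Both dials are centred (red on spot0, blue on spot1). Now I'll return the spatula to its pad.

{"op": "apply_moves", "data": {
  "steps": [0.4,-0.2,0,3,0.8,-0.4,0,7,1.2,-0.7,0,11,1.6,-1,0,15.5,2,-1.3,0,20,2.4,-1.6,0,24,2.8,-1.9,0,28.5,3.2,-2.2,0,33]
}}

```text
clock: 30.77
position: [0.3661, -0.0512, 0.0969]
ee_rot: [-0.001, 0.959, 0.284, -0.002]
contact_force: [0.2, -0.4, -1.9]
width: 0.0135
gripper_force: 98.3
```

{"op": "apply_moves", "data": {
  "steps": [0.4,-0.2,0,4,0.8,-0.5,0,8,1.2,-0.8,0,12,1.6,-1.1,0,16,2,-1.4,0,20,2.4,-1.7,0,24,2.8,-2,0,28.5,3.2,-2.2,0,33]
}}

```text
clock: 31.43
position: [0.3982, -0.0733, 0.0969]
ee_rot: [-0.001, 0.838, 0.545, -0.001]
contact_force: [-0.3, -0.0, -1.5]
width: 0.0136
gripper_force: 98.3
```

{"op": "apply_moves", "data": {
  "steps": [0.4,-0.2,0,4,0.8,-0.5,0,9,1.2,-0.8,0,14,1.6,-1.1,0,19,2.1,-1.4,0,24,2.6,-1.7,0,28,3.1,-2,0,31,3.3,-2.2,0,32.5]
}}

```text
clock: 32.1
position: [0.4319, -0.0955, 0.0968]
ee_rot: [-0.001, 0.653, 0.757, -0.0]
contact_force: [0.7, -0.3, -0.8]
width: 0.0134
gripper_force: 98.2
```

{"op": "apply_moves", "data": {
  "steps": [0,0,-1.5,0,0,0,-3,0,0,0,-4.5,0,0,0,-6,0,0,0,-7.2,0,0,0,-8,0,0,0,-8,0,0,0,-8,0]
}}

```text
clock: 32.77
position: [0.4316, -0.0952, 0.0177]
ee_rot: [-0.001, 0.654, 0.757, -0.0]
contact_force: [0.3, -0.4, -1.2]
width: 0.0132
gripper_force: 98.1
```

Lowering the last few millimetres to contact (expected at about 0.0108).

{"op": "apply_moves", "data": {
  "steps": [0,0,-0.2,0,0,0,-0.4,0,0,0,-0.6,0,0,0,-0.65,0,0,0,-0.7,0,0,0,-0.7,0]
}}

```text
clock: 33.27
position: [0.4326, -0.0955, 0.0117]
ee_rot: [0.0, 0.654, 0.757, 0.0]
contact_force: [0.8, 0.1, -1.4]
width: 0.0139
gripper_force: 98.2
```

{"op": "apply_moves", "data": {
  "steps": [0,0,0,0,0,0,0,0,0,0,0,0,0,0,0,0,0,0,0,0,0,0,0,0,0,0,0,0,0,0,0,0],
  "jaw": 0
}}

```text
clock: 33.93
position: [0.4325, -0.0955, 0.0116]
ee_rot: [0.0, 0.654, 0.757, 0.0]
contact_force: [0.4, 0.9, -0.3]
width: 0.0859
gripper_force: 0.0
```

{"op": "apply_moves", "data": {
  "steps": [0,0,1,0,0,0,3,0,0,0,6,0,0,0,9,0,0,0,12,0,0,0,15,0,0,0,17,0,0,0,17,0]
}}

```text
clock: 34.6
position: [0.4355, -0.0966, 0.1861]
ee_rot: [0.005, 0.654, 0.757, 0.002]
contact_force: [0.7, 0.1, 0.3]
width: 0.0854
gripper_force: 0.0
```

```bash
python3 - <<'E'
from h import *
s=get_state();print(s["position"],s["ee_rot"],s["contact_force"])
top=get_image("top")
print(blob("top",(105,40,60),(130,255,255),(370,200,415,262),.0245))
hsv=cv2.cvtColor(top,cv2.COLOR_RGB2HSV)
m=cv2.inRange(hsv[200:262,430:475],(0,0,0),(180,255,45));y,x=np.nonzero(m)
n,l,st,c=cv2.connectedComponentsWithStats(m);print(st,c+[430,200])
E
```

```text
[ 0.43554709 -0.09664387  0.1861252 ] [0.00458109 0.65386027 0.75659966 0.0016476 ] [0.66384095 0.05549183 0.28435516]
(74, np.float64(383.68918918918916), np.float64(228.63513513513513), array([ 0.59863216, -0.11933251,  0.0245    ]))
[[   0    0   45   62 2552]
 [   2    4    6   43   82]
 [  13   15   15   16  156]] [[452.69083072 231.21982759]
 [434.69512195 224.19512195]
 [449.79487179 222.03846154]]
```

Spatula released. Next, move over the knob at about (0.6165,-0.3055) and turn the fingers across its bar.

{"op": "apply_moves", "data": {
  "steps": [1.1,-1.3,0,5,2.2,-2.6,0,10.5,3.4,-3.9,0,16,4.6,-5.2,0,21.5,5.8,-6.6,0,27,6.9,-7.9,0,32.5,8,-9.2,0,38,9.2,-10.5,0,43.5]
}}

```text
clock: 35.37
position: [0.5236, -0.2005, 0.1792]
ee_rot: [-0.002, 0.325, 0.946, 0.0]
contact_force: [-0.4, 0.2, -0.8]
width: 0.085
gripper_force: 0.0
```

{"op": "apply_moves", "data": {
  "steps": [1.1,-1.3,0,5.5,2.3,-2.6,0,11,3.5,-3.9,0,16.5,4.7,-5.2,0,22,5.9,-6.6,0,28,7.1,-7.9,0,34,8.3,-9.2,0,40,9.2,-10.5,0,44]
}}

```text
clock: 36.03
position: [0.6163, -0.3055, 0.1786]
ee_rot: [-0.002, -0.053, 0.999, 0.001]
contact_force: [0.0, -0.2, 0.2]
width: 0.0854
gripper_force: 0.0
```

{"op": "apply_moves", "data": {
  "steps": [0,0,0,0,0,0,-2,0,0,0,-4,0,0,0,-6,0,0,0,-8,0,0,0,-8,0,0,0,-8,0,0,0,-8,0]
}}

```text
clock: 36.7
position: [0.6165, -0.3053, 0.1019]
ee_rot: [-0.0, -0.051, 0.999, 0.0]
contact_force: [-0.0, -0.4, 0.4]
width: 0.0853
gripper_force: 0.0
```

```bash
python3 - <<'E'
from h import *
s=get_state();print(s["position"],s["ee_rot"],s["contact_force"],s["qpos"])
a=get_image("side")[90:220,260:400]; cv2.imwrite("pics/g10.png",cv2.resize(a,(640,594),interpolation=2)[:,:,::-1])
E
```

```text
[ 0.61651069 -0.30529971  0.10191483] [-1.68603633e-05 -5.06148939e-02  9.98718237e-01  1.21307643e-04] [-0.04218867 -0.3624067   0.4007194 ] [-5.60959403e-01  5.00245418e-01  1.38118791e+00  1.88276989e-04
  1.26032625e+00 -2.23308633e+00]
```

View pics/g10.png

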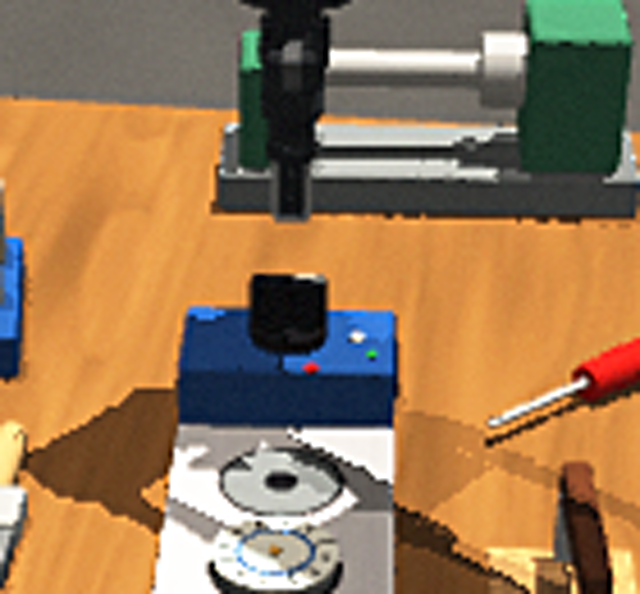

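The finger is centred over the knob (column 290 against 288) and above it. That was the last picture. Going down and closing.

{"op": "apply_moves", "data": {
  "steps": [0,0,-1,0,0,0,-2,0,0,0,-3,0,0,0,-4,0,0,0,-5,0,0,0,-6,0,0,0,-6.5,0,0,0,-6.5,0]
}}

```text
clock: 37.42
position: [0.6154, -0.3049, 0.0345]
ee_rot: [-0.001, -0.051, 0.999, 0.001]
contact_force: [-1.1, 0.0, 0.4]
width: 0.0856
gripper_force: 0.0
```

{"op": "apply_moves", "data": {
  "steps": [0,0,0,0,0,0,0,0,0,0,0,0,0,0,0,0,0,0,0,0,0,0,0,0,0,0,0,0,0,0,0,0],
  "jaw": 255,
  "newtons": 60
}}

```text
clock: 38.08
position: [0.617, -0.3076, 0.0375]
ee_rot: [0.001, -0.051, 0.999, -0.002]
contact_force: [-0.3, -5.2, 1.9]
width: 0.0125
gripper_force: 60.6
```

{"op": "apply_moves", "data": {
  "steps": [0,-0.2,0,0,0,-0.3,0,-4,0,-0.3,0,-9,0,-0.3,0,-14,0,-0.3,0,-19,0,-0.3,0,-24,0,-0.3,0,-29,0,-0.3,0,-34]
}}

```text
clock: 38.75
position: [0.6173, -0.3063, 0.0375]
ee_rot: [0.0, 0.246, 0.969, 0.002]
contact_force: [-0.3, 2.9, 4.6]
width: 0.0121
gripper_force: 60.9
```

{"op": "apply_moves", "data": {
  "steps": [0,0,0,-5,0,0,0,-10,0,0,0,-15,0,0,0,-20,0,0,0,-25,0,0,0,-29,0,0,0,-32,0,0,0,-32]
}}

```text
clock: 39.42
position: [0.6182, -0.3056, 0.0375]
ee_rot: [0.0, 0.502, 0.865, 0.003]
contact_force: [2.9, 5.6, 5.3]
width: 0.0126
gripper_force: 60.9
```

```bash
python3 - <<'E'
from h import *
s=get_state();print(s["position"],s["ee_rot"],s["contact_force"],s["moment"],s["width"])
E
```

```text
[ 0.61821575 -0.30559612  0.03750579] [3.25830410e-04 5.02102787e-01 8.64803343e-01 2.80412654e-03] [2.94660795 5.56647859 5.25152381] [ 0.98846859 -0.64018896 -0.14335044] 0.012600008279469724
```

{"op": "apply_moves", "data": {
  "steps": [0,0,0,0,0,0,0,0,0,0,0,0,0,0,0,0,0,0,0,0,0,0,0,0,0,0,0,0,0,0,0,0],
  "jaw": 0
}}

```text
clock: 40.08
position: [0.6164, -0.3086, 0.0366]
ee_rot: [-0.0, 0.501, 0.865, 0.0]
contact_force: [0.7, -0.0, 0.0]
width: 0.0854
gripper_force: 0.0
```

{"op": "apply_moves", "data": {
  "steps": [0,0,1,0,0,0,3,0,0,0,6,0,0,0,9,0,0,0,12,0,0,0,14,0,0,0,14,0,0,0,14,0]
}}

```text
clock: 40.75
position: [0.6172, -0.3089, 0.1788]
ee_rot: [0.002, 0.501, 0.865, -0.0]
contact_force: [-0.3, -0.2, -0.7]
width: 0.0856
gripper_force: 0.0
```

{"op": "apply_moves", "data": {
  "steps": [-3,0,0,0,-6,0,0,0,-9,0,0,0,-12,0,0,0,-15,0,0,0,-18,0,0,0,-20,0,0,0,-20,0,0,0]
}}

```text
clock: 41.42
position: [0.4114, -0.3067, 0.1751]
ee_rot: [-0.003, 0.502, 0.865, 0.0]
contact_force: [-0.0, 0.6, -0.9]
width: 0.0852
gripper_force: 0.0
```

```bash
python3 - <<'E'
from h import *
s=get_state();print(s["position"],s["contact_force"],s["width"])
top=get_image("top"); side=get_image("side")
cv2.imwrite("pics/end_top.png",top[:,:,::-1]);cv2.imwrite("pics/end_side.png",side[:,:,::-1])
old=cv2.imread("pics/top0.png")[:,:,::-1]
print("blue",blob("top",(105,40,60),(130,255,255),(370,200,415,262),.0245)[3])
im=top[215:250,335:372].astype(int); sat=im[:,:,0]-(im[:,:,1]+im[:,:,2])/2
y,x=np.nonzero(sat>18); print("red",p2w("top",x.mean()+335,y.mean()+215,.0245))
g=lambda i:cv2.cvtColor(np.ascontiguousarray(i),cv2.COLOR_RGB2GRAY)[211:237,440:462]
print("knob before/after bright pixels (white line):")
for i in(old,top):
    k=g(i); print(k[2:22])
E
```

```text
[ 0.41138461 -0.30670594  0.17508835] [-0.04257161  0.63885901 -0.91710082] 0.08518896754312615
blue [ 0.59863216 -0.11933251  0.0245    ]
red [ 0.59298383 -0.03285704  0.0245    ]
knob before/after bright pixels (white line):
[[ 77  80  76  77  80  77  74  70  49  51  70  75  72  75  73  77  77  76
   74  77  77  81]
 [ 80  80  78  80  79  74  49  44  37  32  44  46  49  44  47  72  79  76
   77  76  76  78]
 [ 78  79  78  81  79  74  45  30  21  19  19  30  42  36  40  54  76  76
   76  76  76  77]
 [ 79  79  78  78  74  49  33  23  14   8   3  28  38  37  32  41  69  77
   77  76  76  76]
 [ 79  79  78  76  44  29  37  19   9   9  14  24  37  41  37  29  49  71
   76  77  77  78]
 [ 78  77  79  71  38  39  38  19   6   2   9  26  37  35  36  28  40  54
   71  77  78  77]
 [ 78  78  73  42  36  41  37  12   9   9   9  16  42  39  36  26  33  41
   56  74  78  76]
 [ 77  76  48  26  42  42  40  13   9  13   8  20  42  40  34  30  36  39
   54  75  78  77]
 [ 78  74  39  32  40  41  42  20  11   4   8  17  40  41  36  28  35  39
   45  72  75  76]
 [ 77  74  38  31  41  42  40  32  1
[... 2148 characters left out ...]
0  38  28  28  35  42  40  39
   44  62  76  80]
 [ 80  69  62  24   6   6  28  75  60  41  33  26  34  41  42  38  41  42
   51  74  79  79]
 [ 82  72  65  42  20   6   2  22  30  30  42  45  44  41  42  42  42  47
   64  77  78  81]
 [ 81  80  68  63  33  22  24  34  44  44  47  45  44  44  45  44  49  58
   77  81  79  80]
 [ 84  81  69  66  62  35  34  41  46  46  46  44  43  44  42  46  59  76
   81  81  82  81]
 [ 82  80  70  71  78  64  41  38  40  44  46  42  46  48  47  57  77  79
   82  79  81  80]
 [ 82  81  80  80  82  80  76  75  56  37  38  38  46  68  75  76  81  82
   82  81  82  83]
 [ 84  81  81  83  83  83  83  81  75  76  75  78  80  78  84  82  82  82
   82  82  79  80]]
```

The knob line has swung to the red mark (about 65°), so the knob is on. Last check: spatula pose and side objects.

```bash
python3 - <<'E'
import cv2,numpy as np
for f in("top0","end_top"):
    h=cv2.cvtColor(cv2.imread(f"pics/{f}.png"),cv2.COLOR_BGR2HSV)
    for nm,lo,hi,(u0,v0,u1,v1) in(("steel",(0,0,150),(180,60,255),(300,262,362,312)),("screwdr",(0,200,120),(8,255,255),(455,270,490,312)),("handle",(0,90,20),(12,255,110),(362,270,410,300)),("oilcap",(0,170,80),(8,255,255),(280,165,305,190)),("pink",(160,60,120),(178,255,255),(290,190,325,222))):
        y,x=np.nonzero(cv2.inRange(h[v0:v1,u0:u1],lo,hi)); print(f,nm,len(x),np.round([x.mean()+u0,y.mean()+v0,x.min()+u0,x.max()+u0],1) if len(x) else "")
E
```

```text
top0 steel 486 [338.  288.9 311.  357. ]
top0 screwdr 216 [468.6 295.3 457.  479. ]
top0 handle 206 [383.5 283.9 365.  402. ]
top0 oilcap 37 [292.2 175.2 289.  295. ]
top0 pink 408 [308.2 206.2 297.  319. ]
end_top steel 483 [338.6 289.5 311.  357. ]
end_top screwdr 11 [459.9 288.4 457.  465. ]
end_top handle 200 [383.1 285.3 363.  402. ]
end_top oilcap 37 [292.2 175.2 289.  295. ]
end_top pink 409 [308.2 206.2 297.  319. ]
```

```bash
python3 -c "
from rig import *
print(sign_off())"
```

```text
the job is handed in; nothing more can be done
None
```

Job handed in at about 42 s: in the last camera images the red dial is on spot0, the blue dial on spot1 (green was absent), the knob is on, and the spatula is back on its pad. The screwdriver was hidden by the arm in that last picture, and sign-off returned no verdict.

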